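# Hone a hoe blade with one full stroke out and back

### The job

Get the hoe blade honed: first draw the stroke stop out by its tab until its pointer is level with the little marking collar, then take the sharpening stone out of its wooden tray by its wooden ridge. Lay it flat on the blade right at the blade's end away from the stop, press until the sprung bed has sunk about half way, and keep that even pressure, without lifting, while you sweep right up close to the stop (without shoving it) and all the way back to the end. Then put the stone back flat in its tray without dropping it, leaving the stop at its mark and the other things on the table where they are.

Things in the scene. Friction and masses are not known exactly. Their poses are not given: they have to be found in the camera images.
- jig: Fixed honing jig: plywood board 165 x 310 x 18 mm with the sprung bed and blade, a rail with the stroke stop, and a marking collar. All these share its axes: y along the blade (the stroke; the stop is drawn out towards +y), z up. Origin on the table, below the blade's centre; the rail is 75 mm to the +x side of the blade's centre line.
- bed (a joint): How far the sprung bed (wooden strip under the blade, on two springs) has sunk, in m: 0 unloaded, 0.014 pressed right down. Half way (about 0.006 to 0.007) takes about 8 N on top of the blade; it starts to move at about 2 N. Springs back when released.
- blade (a point): Bare steel hoe blade, flat rectangle 60 (x) x 240 (y) x 5 mm thick, fixed on the sprung bed. Origin: centre of its underside; its top face is 5 mm higher (51 mm above the table when unloaded). Its free end is at y = -120 mm; a short dark round shank, 18 mm thick, sticks out of its other end.
- stop (a joint): How far the stroke stop has been drawn out along the rail (towards +y of the jig), in m, 0 to 0.115. A light spring pulls it back but a friction brake holds it wherever it is let go; drawing it takes about 4 to 6 N.
- stop_tab (a point): Wooden tab on the stop's dark carriage, 26 (x) x 14 (y, along the slide) x 34 mm high; grip it from above across the 14 mm. Origin: centre of the tab's foot, 66 mm above the table. The stop's arm, a steel bar 10 mm thick in y, reaches from the carriage across over the blade at the tab's y, its underside 5 mm and its top 15 mm above the unloaded blade.
- pointer (a point): Outer tip of the stop's small pointer (4 mm wide), on the +x side of its carriage, at the same y as the tab. Moves with the stop.
- mark (a point): Top centre of the marking collar, a small upright aluminium plate 12 (x) x 5 (y) x 22 mm high on the strip along the jig's +x edge. The stop is to be drawn out until the pointer's y (jig axes) equals this point's y.
- tray: Fixed shallow wooden tray, outside 76 (x) x 94 (y) x 15 mm high, floor 8 mm above the table, inside 64 x 82 mm, rim 7 mm above the floor. Origin: centre of its underside, on the table.
- stone: Sharpening stone: flat grey block 46 (x) x 64 (y) x 14 mm with an upright pale wooden ridge on top, 40 (x) x 20 (y) x 32 mm high; total height 46 mm. Grip the ridge from above across its 20 mm (y). About 0.25 kg. Origin: centre of its underside. Starts in the tray, nearly parallel to it. On the blade its y goes along the blade; flush with the free end, its centre is at blade y = -88 mm.
- mug: Bystander: white ceramic mug of wooden pegs, 80 mm across, 110 mm high.
- planter: Bystander: stainless bulb planter standing upright, 236 mm high.
- sprayer: Bystander: red plastic hand sprayer, 240 mm high.
- rake: Bystander: steel rake head 230 mm wide with a short wooden handle, lying on its teeth.
- brush: Bystander: wooden scrubbing brush 50 x 130 x 36 mm.
- jar: Bystander: small jar, 64 mm across, 80 mm high.
There are look-alikes about, which are no part of the job. What is shaped like the stone but blue is not meant. Of the things shaped like the tray, the wooden one is meant.

How it is judged (in metres and radians):
On the way, in this order (a step that is already met when the one before it is completed fails the run):
1. the stop is drawn out until its pointer is level with the collar (within 4 mm) (y of pointer in the frame of mark between -0.004 and 0.004 m), for 0.3 s.
2. the stone presses flat on the blade's free end (its edge within 18 mm of the end), the bed sunk between 2.5 and 11.5 mm (x of stone in the frame of blade between -0.018 and 0.018 m and value of joint bed between 0.0025 and 0.0115 m and contact force between stone and jig above 1 N and angle between stone's own z axis and vertical below 0.15 rad and y of stone in the frame of blade below -0.07 m), for 0.2 s.
3. sweeping out: the stone presses just as on the middle of the stroke (x of stone in the frame of blade between -0.018 and 0.018 m and value of joint bed between 0.0025 and 0.0115 m and contact force between stone and jig above 1 N and angle between stone's own z axis and vertical below 0.15 rad and y of stone in the frame of blade between -0.055 and -0.01 m), for 0.1 s.
4. the stone, still pressing, is within 18 mm of the stop's arm (x of stone in the frame of blade between -0.018 and 0.018 m and value of joint bed between 0.0025 and 0.0115 m and contact force between stone and jig above 1 N and angle between stone's own z axis and vertical below 0.15 rad and y of stone in the frame of stop_tab above -0.055 m and y of stone in the frame of blade above 0 m), for 0.1 s.
5. sweeping back: the stone presses on the middle of the stroke (all of step 3), for 0.1 s.
6. the stone, still pressing, is back at the blade's free end (all of step 2), for 0.1 s.
At the end, for the whole second after the job is handed in: The stone lies flat, upright and still on the floor of its tray, inside the rim; the bed has sprung back up (within 2 mm); the stop's pointer is still level with the collar (within 6 mm) (x of stone in the frame of tray between -0.014 and 0.014 m and y of stone in the frame of tray between -0.014 and 0.014 m and z of stone in the frame of tray below 0.0105 m and angle between stone's own z axis and vertical below 0.1 rad and linear speed of stone below 0.02 m/s and value of joint bed below 0.002 m and y of pointer in the frame of mark between -0.006 and 0.006 m); the robot touches nothing.
It fails at once if the bed is pressed down beyond 12.5 mm (too hard) (value of joint bed above 0.0125 m).
It fails at once if the stone is lifted off the blade in mid-stroke (6 to 25 mm clear over the middle of the stroke) (x of stone in the frame of blade between -0.03 and 0.03 m and y of stone in the frame of blade between -0.055 and 0 m and z of stone in the frame of blade between 0.011 and 0.03 m).
It fails at once if the stone is dropped (contact force between the fingers and stone below 0.05 N and linear speed of stone above 0.45 m/s).
It fails at once if a bystander is moved more than 30 mm (distance of any of mug, planter, sprayer, rake, brush, jar from where it was at the start of the episode above 0.03 m).
It also fails if it takes over 72 s, if anything falls off the work surface, if the arm or the gripper's body presses on something with over 40 N, if the wrist force passes 120 N, or if a joint passes its speed limit or range.

### The arm

A 6-joint arm with a two-finger parallel gripper is mounted at the origin on the work surface. World frame = base frame: x ahead of the robot, y to its left, z up, the work surface at z = 0. Lengths are in mm, angles in rad, forces in N, time in s.
With the tool pointing down it reaches from about 350 to 875 mm from the base axis. Payload 4.2 kg.
Tool frame: the origin (TCP) lies on the mounting face of the last link; the fingertips stand 173 mm ahead of it and the grasp point (between the pads) lies 155 mm ahead of it; z points along the fingers, y is the line along which they close (so a half turn about z gives the same grasp; the last joint's range is limited). The gripper opens to 85 mm and grips with 20 to 120 N. Pads are 22 mm wide; open, the fingers measure 114 mm over their backs; the gripper's body (76 mm by 85 mm) begins 54 mm behind the grasp point. The pads swing forward as they close: fully open they stand 13 mm farther back than shut.
Start: joints at [0.259, 0.385, 0.008, 0, -1.194, -0.259], TCP at [624.98, 0.025, 404.712] pointing down, gripper open.
Joint ranges: [-3.14, 3.14], [-1.21, 2.06], [-1.07, 1.41], [-3.16, 2.05], [-2.99, -0.16], [-3.1, 3.1]. Speed limits (rad/s): [2.79, 2.79, 3.14, 3.14, 3.14, 3.14].

### API

Orientations are given as a unit quaternion [x, y, z, w].
In Python, from bench import arm gives the robot as it stands. The module is installed in compiled form; this text tells all that it offers.
- The arm moves only by the tool move_arm, never from a script. Its arguments are lists of equal length, an entry for each row: "fingers": the finger opening in mm, from 0 to 85.4; "travel": the shift along the tool's x, y, z in mm, a list of three; "dr": the turn, a rotation vector about the tool's x, y, z in rad, a list of three. A call has 1 to 10 rows; each row is the pose to reach, as a shift and turn from the pose commanded when the call began, along the tool's axes at that moment; what a row does not reach only later rows make up. A row lasts 1/10 s, in which the tool goes at most 50 mm and 8.59 degrees, less where a joint would pass 70% of its speed; a pose out of reach is approached as far as the arm can. A call with a gripper value outside its range is refused whole. The fingers move at their own pace and stop on an object; the grip force is fixed at half the most. Time passes only in rows, so rows that repeat a pose let the fingers close. It gives the time, the measured TCP pose, the force, the opening and the grip force at its end, in the units of the state.
- arm.read_state(): the state, without advancing time (a new reading comes with each control period).
- arm.get_image(name): name is "scene" or "side" or "wrist"; returns the picture (420x560x3 uint8, red, green, blue); there is no depth.
- arm.camera_model(name): a dict with "intrinsics" (3x3 intrinsics, pixels), "pose" (4x4, takes a point from camera to world coordinates). Camera axes: x right, y up, looking along -z (the intrinsics and any distortion apply to the point x, -y, -z); pixel columns grow to the right and rows downward; lengths in mm; the calibration is good to about 2 mm. A picture is of the moment at which its call begins: read the wrist's pose just before it. camera_model takes no time and is no camera call; for the wrist camera it gives the pose at the moment of the call.
- arm.job_done(): hands the job in; it is judged then, once.
The state is a dict: "clock": time; "joints": joint angles; "joint_vel": joint speeds; "joint_efforts": joint torques, N m; "position": TCP position; "ee_rot": TCP orientation; "contact_force": force on the tool from outside, world axes, zero at the start; "wrist_torque": the same for the moment, N m; "gripper_width": finger opening in mm; "grasp_force": force on a finger pad.
Only numpy, scipy, OpenCV 4.12 (cv2) and the standard library are available. Lean on these libraries where they do the work, as an engineer would, in place of code of your own. Each camera call takes 0.05 s, during which the arm holds its last target. There are 200 camera calls.

## Working session

There is one attempt and no reset: what is moved stays moved. The work goes in short steps, Python scripts to look and compute and a tool call to move; the robot and the scene stay as the last step left them, time stands still between calls to the robot, and variables do not carry over. Pictures are saved under pics/ and viewed, at most 10 in all, crops included, and the job is handed in when it is done.

Besides the shell and the picture viewer there is one more tool, called after "Emit:" in YAML: its name, and indented under it one key for each argument. move_arm: Moves the arm, as the interface text tells. Its arguments: {"type":"object","properties":{"fingers":{"type":"array","items":{"type":"number"}},"travel":{"type":"array","items":{"type":"array","items":{"type":"number"}}},"dr":{"type":"array","items":{"type":"array","items":{"type":"number"}}}},"required":["fingers","travel","dr"]}

```bash
mkdir -p pics
cat > h.py <<'E'
import numpy as np, cv2, json
from bench import arm
from scipy.spatial.transform import Rotation as R
def snap(n,f):
    m=arm.camera_model(n); im=arm.get_image(n); cv2.imwrite(f'pics/{f}.png',im[:,:,::-1])
    json.dump({k:np.array(v).tolist() for k,v in m.items() if k in('intrinsics','pose')},open(f'pics/{f}.json','w')); return im
def load(f):
    m=json.load(open(f'pics/{f}.json')); return np.array(m['intrinsics']),np.array(m['pose'])
def ray(f,u,v):
    K,P=load(f); d=np.linalg.inv(K)@[u,v,1]; d=np.array([d[0],-d[1],-d[2]]); return P[:3,3],P[:3,:3]@d
def onz(f,u,v,z):
    o,d=ray(f,u,v); return o+d*(z-o[2])/d[2]
def proj(f,p):
    K,P=load(f); c=P[:3,:3].T@(np.array(p)-P[:3,3]); q=K@[c[0],-c[1],-c[2]]; return q[:2]/q[2]
def crop(f,x0,y0,x1,y1,s,out):
    im=cv2.imread(f'pics/{f}.png')[y0:y1,x0:x1]; cv2.imwrite(f'pics/{out}.png',cv2.resize(im,None,fx=s,fy=s,interpolation=cv2.INTER_CUBIC))
E
python3 - <<'E'
from h import *
a=snap('scene','s0');b=snap('side','d0');c=snap('wrist','w0')
for f in('s0','d0','w0'):print(f,load(f)[1].round(3).tolist(),load(f)[0].tolist())
print(arm.camera_model('scene').keys(),arm.read_state())
im=np.vstack([np.hstack([a,b]),np.hstack([c,c*0])])
cv2.imwrite('pics/all0.png',cv2.resize(im[:,:,::-1],(800,600),interpolation=cv2.INTER_AREA))
E
```

```text
s0 [[0.319, -0.694, 0.646, 1415.26], [0.948, 0.245, -0.204, -275.075], [-0.017, 0.677, 0.736, 1035.755], [0.0, 0.0, 0.0, 1.0]] [[401.9879326747737, 0.0, 282.2589412349445], [0.0, 401.9879326747737, 208.16776765174026], [0.0, 0.0, 1.0]]
d0 [[-0.746, 0.483, -0.458, -322.832], [-0.666, -0.534, 0.521, 977.262], [0.007, 0.694, 0.72, 1440.031], [0.0, 0.0, 0.0, 1.0]] [[539.7781258492389, 0.0, 277.4909862275089], [0.0, 539.7781258492389, 207.35772524627228], [0.0, 0.0, 1.0]]
w0 [[-1.0, -0.0, 0.0, 624.857], [-0.0, -0.955, -0.298, -76.386], [0.0, -0.298, 0.955, 373.669], [0.0, 0.0, 0.0, 1.0]] [[337.4559110887316, 0.0, 284.3453103226952], [0.0, 337.4559110887316, 216.98042608615003], [0.0, 0.0, 1.0]]
dict_keys(['intrinsics', 'pose']) {'clock': 0.15, 'joints': array([ 2.58616327e-01,  3.85357280e-01,  6.94409518e-03, -3.16359356e-04,
       -1.19399277e+00, -2.58639442e-01]), 'joint_vel': array([ 3.83620427e-04, -1.49989208e-03,  4.50388293e-03,  1.94192469e-03,
       -1.31632147e-05,  3.93045558e-04]), 'joint_efforts': array([-6.03353892e-04, -3.92678475e+01,  1.88581592e+01,  4.18858320e+00,
       -3.39302780e-03,  5.70479813e-06]), 'position': array([6.24849733e+02, 3.88983543e-02, 4.03893307e+02]), 'ee_rot': array([-7.07057132e-01,  7.07155954e-01,  5.31718720e-04, -6.21788834e-04]), 'contact_force': array([-0.49415818, -0.08851561, -0.47079549]), 'wrist_torque': array([ 0.03134883, -0.00630373, -0.04973407]), 'grasp_force': 0.0, 'gripper_width': 85.30875184431392}
```

View pics/all0.png

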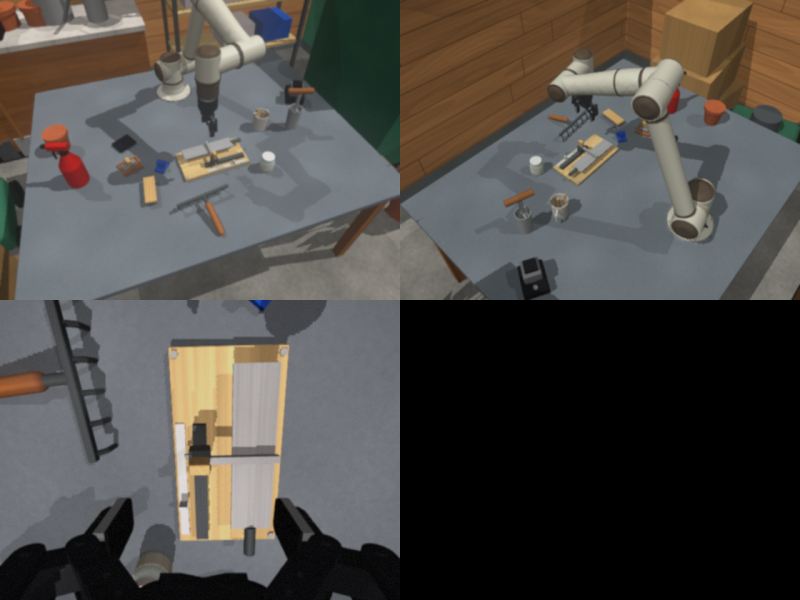

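The scene view shows the jig at about (210,157) and what looks like the wooden tray with the stone at (130,160), with a blue decoy next to it and a dark tray behind. The wrist view shows the jig, with the collar at (185,503) and the tab at (200,440–460).

Run:
```python
from h import *
crop('w0',220,50,420,370,1.85,'c1'); crop('s0',135,180,265,300,3.2,'c2')
a=cv2.imread('pics/c1.png');b=cv2.imread('pics/c2.png')
c=np.zeros((600,800,3),np.uint8);c[:a.shape[0],:a.shape[1]]=a;c[:b.shape[0],380:380+b.shape[1]]=b
cv2.imwrite('pics/c12.png',c);print(a.shape,b.shape)
```

```text
(592, 370, 3) (384, 416, 3)
```

View pics/c12.png

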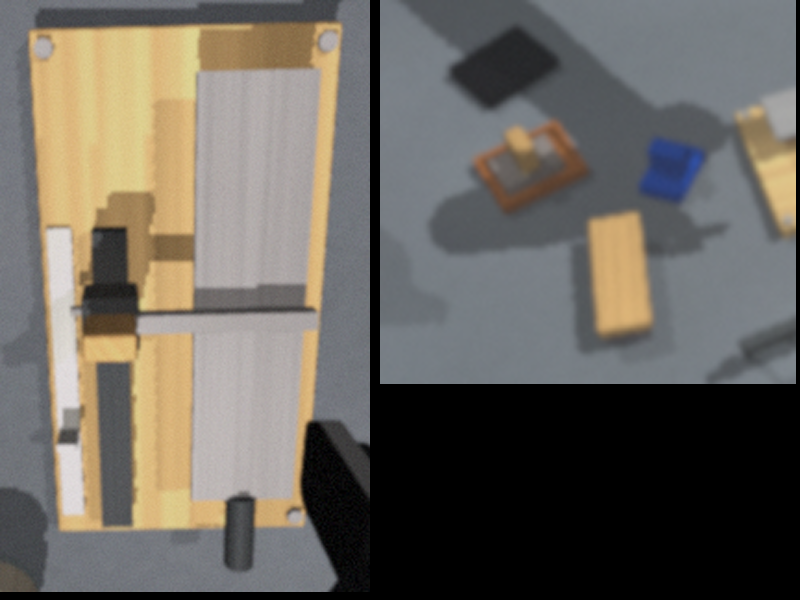

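Run:
```python
from h import *
g=lambda x,y,z:onz('w0',220+x/1.85,50+y/1.85,z).round(1)
B=[g(*p,51) for p in[(197,70),(320,68),(191,500),(297,502)]]
print('blade',B, 'len',np.linalg.norm(B[0]-B[2]),np.linalg.norm(B[1]-B[3]),np.linalg.norm(B[0]-B[1]))
Q=[g(*p,18) for p in[(31,30),(341,24),(60,528),(303,525)]]
print('board',Q,'mean',np.mean(Q,0),np.mean(B,0),'len',np.linalg.norm(Q[0]-Q[2]),np.linalg.norm(Q[0]-Q[1]))
for P in(B,Q):
  for i,j in((0,2),(1,3)): d=P[j]-P[i];print('yaw',np.arctan2(-d[0],d[1]))
print('tabtop',[g(*p,100) for p in[(84,335),(137,335),(84,360),(137,360)]])
h=lambda x,y,z:onz('s0',135+(x-380)/3.2,180+y/3.2,z).round(1)
T=[h(*p,15) for p in[(474,163),(553,122),(590,172),(511,212)]]
print('tray',T,np.mean(T,0),np.linalg.norm(T[0]-T[1]),np.linalg.norm(T[1]-T[2]))
print('ridgetop',h(518,133,54))
print('bluestone',h(672,150,40))
```

```text
blade [array([587.1, -96.7,  51. ]), array([527.6, -97.6,  51. ]), array([581.7, 144.3,  51. ]), array([518.1, 145.6,  51. ])] len 241.0604903338579 243.38547614843412 59.50680633339349
board [array([ 670.9, -118.3,   18. ]), array([ 508.8, -121.2,   18. ]), array([664.3, 188.5,  18. ]), array([501.6, 186.2,  18. ])] mean [586.4  33.8  18. ] [553.625  23.9    51.   ] len 306.8709826620953 162.1259387019856
yaw 0.02240289032647469
yaw 0.03904264995516699
yaw 0.02150906831995678
yaw 0.023417969384457452
tabtop [array([641.1,  21.8, 100. ]), array([616.4,  21.8, 100. ]), array([641.3,  34.3, 100. ]), array([616.3,  34.3, 100. ])]
tray [array([ 486.9, -391.6,   15. ]), array([ 457.9, -304.8,   15. ]), array([ 538.6, -280.4,   15. ]), array([ 563.2, -364.8,   15. ])] [ 511.65 -335.4    15.  ] 91.51633733929697 84.30806604352877
ridgetop [ 497.5 -339.8   54. ]
bluestone [ 559.3 -196.3   40. ]
```

Emit:
move_arm:
  fingers: [45,45,45,45,45,45,45,45,45,45]
  travel:
    - [-28,-4,74]
    - [-28,-4,74]
    - [-28,-4,74]
    - [-28,-4,74]
    - [-28,-4,74]
    - [-28,-4,74]
    - [-28,-4,74]
    - [-28,-4,74]
    - [-28,-4,74]
    - [-28,-4,74]
  dr:
    - [0,0,-1.593]
    - [0,0,-1.593]
    - [0,0,-1.593]
    - [0,0,-1.593]
    - [0,0,-1.593]
    - [0,0,-1.593]
    - [0,0,-1.593]
    - [0,0,-1.593]
    - [0,0,-1.593]
    - [0,0,-1.593]

```text
clock: 1.15
position: [628.9, 28.0, 330.3]
ee_rot: [0.999, -0.032, -0.0, 0.0]
contact_force: [0.1, 0.1, -0.6]
gripper_width: 44.9
grasp_force: 0.0
```

Emit:
move_arm:
  fingers: [45,45,45]
  travel:
    - [0,0,0]
    - [0,0,0]
    - [0,0,0]
  dr:
    - [0,0,0]
    - [0,0,0]
    - [0,0,0]

```text
clock: 1.45
position: [628.9, 28.0, 330.5]
ee_rot: [0.999, -0.036, -0.0, 0.0]
contact_force: [0.5, 0.1, -0.2]
gripper_width: 45.0
grasp_force: 0.0
```

Run:
```python
from h import *
s=arm.read_state();print(s['position'],R.from_quat(s['ee_rot']).as_matrix().round(3),s['joints'].round(2))
snap('wrist','w1');print(load('w1')[1].round(2));crop('w1',0,0,560,420,1.42,'w1b')
```

```text
[628.94770344  28.04178503 330.54934609] [[ 0.997 -0.073 -0.   ]
 [-0.073 -0.997 -0.   ]
 [-0.     0.    -1.   ]] [ 0.3   0.45 -0.08  0.   -1.04  1.2 ]
[[-7.0000e-02  9.5000e-01  2.9000e-01  7.0473e+02]
 [-1.0000e+00 -7.0000e-02 -2.0000e-02  2.1950e+01]
 [-0.0000e+00 -3.0000e-01  9.6000e-01  3.0046e+02]
 [ 0.0000e+00  0.0000e+00  0.0000e+00  1.0000e+00]]
```

View pics/w1b.png

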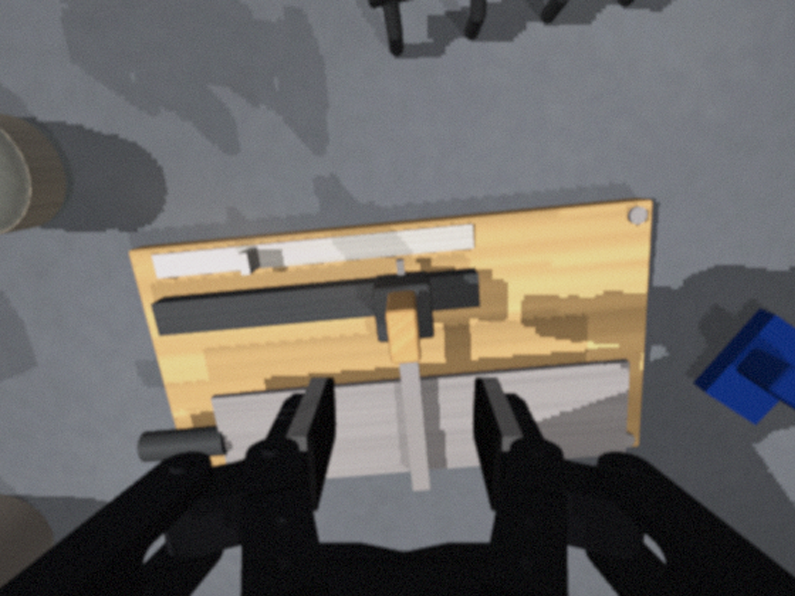

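Run:
```python
from h import *
crop('w1',160,165,310,260,5.3,'w1c')
```

```text
(no output)
```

View pics/w1c.png

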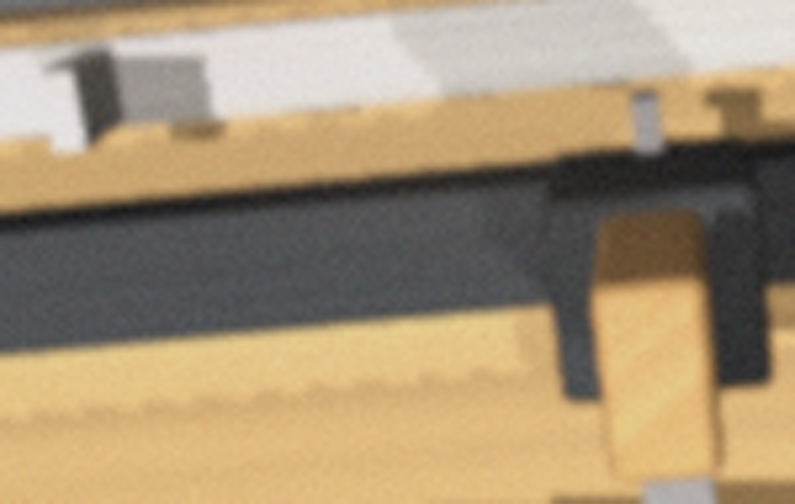

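Run:
```python
from h import *
g=lambda x,y,z:onz('w1',160+x/5.3,165+y/5.3,z).round(1)
for z in(18,20,22,24,26): print(z,'base',g(118,60,z),g(110,125,z),'topedge',g(78,65,z+22),g(90,143,z+22),'topc',g(66,107,z+22),'yw',g(45,65,z+22),g(52,150,z+22))
for z in(40,50,60): print('ptr',g(645,95,z))
T=[g(*p,100) for p in[(595,270),(703,275),(612,475),(717,475)]];print('tab',T,np.mean(T,0))
q=lambda x,y,z:onz('w1',x/1.42,y/1.42,z).round(1)
B=[q(132,250,18),q(652,200,18)];print('board+x edge',B,np.linalg.norm(B[0]-B[1]))
d=B[0]-B[1];print('yaw',np.arctan2(-d[0],d[1]))
B=[q(213,397,51),q(628,361,51),];print('blade',B);d=B[0]-B[1];print('yaw',np.arctan2(-d[0],d[1]),np.linalg.norm(d))
```

```text
18 base [659.6 112.1  18. ] [649.2 115.1  18. ] topedge [662.8 111.1  40. ] [651.1 111.3  40. ] topc [656.7 113.9  40. ] yw [663.2 115.9  40. ] [650.4 117.1  40. ]
20 base [659.9 111.5  20. ] [649.6 114.4  20. ] topedge [663.1 110.4  42. ] [651.5 110.6  42. ] topc [657.1 113.2  42. ] yw [663.5 115.2  42. ] [650.8 116.4  42. ]
22 base [660.3 110.8  22. ] [650.  113.8  22. ] topedge [663.5 109.7  44. ] [651.9 109.9  44. ] topc [657.5 112.5  44. ] yw [663.8 114.5  44. ] [651.2 115.6  44. ]
24 base [660.6 110.2  24. ] [650.4 113.1  24. ] topedge [663.8 109.   46. ] [652.3 109.2  46. ] topc [657.8 111.8  46. ] yw [664.1 113.7  46. ] [651.7 114.9  46. ]
26 base [660.9 109.5  26. ] [650.8 112.5  26. ] topedge [664.1 108.3  48. ] [652.7 108.5  48. ] topc [658.2 111.1  48. ] yw [664.4 113.   48. ] [652.1 114.2  48. ]
ptr [652.3  28.2  40. ]
ptr [654.3  27.9  50. ]
ptr [656.3  27.7  60. ]
tab [array([644. ,  34.2, 100. ]), array([642.5,  21.6, 100. ]), array([617.9,  34.3, 100. ]), array([617. ,  21.5, 100. ])] [630.35  27.9  100.  ]
board+x edge [array([665.3, 187.4,  18. ]), array([ 672.2, -118.8,   18. ])] 306.2777334381329
yaw 0.022530478213114262
blade [array([582. , 141.9,  51. ]), array([587.4, -96. ,  51. ])]
yaw 0.022694715754281287 237.96127836267814
```

Emit:
move_arm:
  fingers: [45,45,45,45,45,45]
  travel:
    - [1,0,20]
    - [1,0,45]
    - [1,0,70]
    - [1,0,86]
    - [1,0,86]
    - [1,0,86]
  dr:
    - [0,0,-0.095]
    - [0,0,-0.095]
    - [0,0,-0.095]
    - [0,0,-0.095]
    - [0,0,-0.095]
    - [0,0,-0.095]

```text
clock: 2.1
position: [630.3, 28.0, 245.0]
ee_rot: [1.0, 0.012, 0.0, 0.0]
contact_force: [-0.1, 0.7, -0.6]
gripper_width: 45.1
grasp_force: 0.0
```

Emit:
move_arm:
  fingers: [0,0,0,0,0,0,0,0,0,0]
  travel:
    - [0,0,0]
    - [0,0,0]
    - [0,0,0]
    - [0,0,0]
    - [0,0,0]
    - [0,0,0]
    - [0,0,0]
    - [0,0,0]
    - [0,0,0]
    - [0,0,0]
  dr:
    - [0,0,0]
    - [0,0,0]
    - [0,0,0]
    - [0,0,0]
    - [0,0,0]
    - [0,0,0]
    - [0,0,0]
    - [0,0,0]
    - [0,0,0]
    - [0,0,0]

```text
clock: 3.1
position: [630.3, 28.1, 246.2]
ee_rot: [1.0, 0.012, 0.001, -0.0]
contact_force: [-0.7, 1.1, 6.2]
gripper_width: 13.0
grasp_force: 60.9
```

Emit:
move_arm:
  fingers: [0,0,0,0,0,0,0,0,0,0]
  travel:
    - [0,-5,0]
    - [0,-15,0]
    - [0,-27,0]
    - [0,-39,0]
    - [0,-51,0]
    - [0,-63,0]
    - [0,-73,0]
    - [0,-81,0]
    - [0,-84.5,0]
    - [0,-84.5,0]
  dr:
    - [0,0,0]
    - [0,0,0]
    - [0,0,0]
    - [0,0,0]
    - [0,0,0]
    - [0,0,0]
    - [0,0,0]
    - [0,0,0]
    - [0,0,0]
    - [0,0,0]

```text
clock: 4.1
position: [628.4, 112.1, 246.2]
ee_rot: [1.0, 0.012, 0.001, 0.0]
contact_force: [-0.0, -3.0, 6.0]
gripper_width: 12.9
grasp_force: 60.9
```

Run:
```python
from h import *
s=arm.read_state();print(s['clock'],s['position'],R.from_quat(s['ee_rot']).as_matrix().round(3),s['contact_force'],s['grasp_force'])
snap('wrist','w2');print(load('w2')[1].round(2)); print(proj('w2',[657,113,44]));crop('w2',180,20,400,180,3.6,'w2b')
```

```text
4.1 [628.43661495 112.07975921 246.20534012] [[ 1.     0.025  0.002]
 [ 0.025 -1.    -0.001]
 [ 0.002  0.001 -1.   ]] [-0.03821303 -2.95241233  5.99731312] 60.88410794734955
[[ 2.0000e-02  9.6000e-01  2.9000e-01  7.0447e+02]
 [-1.0000e+00  2.0000e-02  1.0000e-02  1.1338e+02]
 [-0.0000e+00 -2.9000e-01  9.6000e-01  2.1628e+02]
 [ 0.0000e+00  0.0000e+00  0.0000e+00  1.0000e+00]]
[282.94886802 207.18442833]
```

View pics/w2b.png

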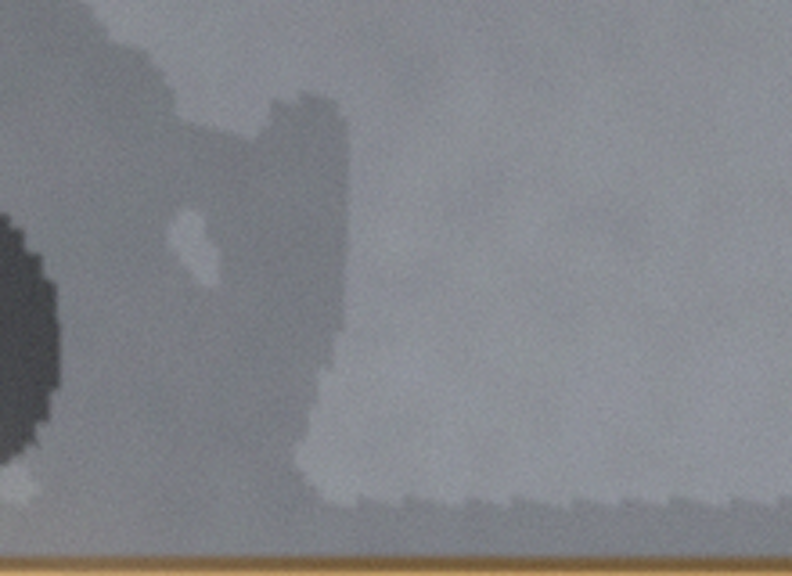

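The crop was too high (board edge only at its bottom); I crop around the projected collar (283,207).

Run:
```python
from h import *
crop('w2',220,165,350,262,6,'w2c')
```

```text
(no output)
```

View pics/w2c.png

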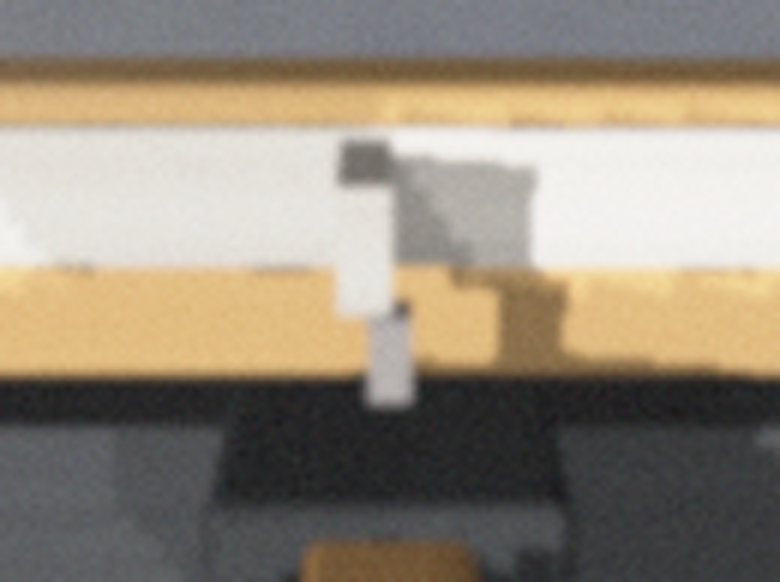

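The collar top is centred at crop x≈364 and the pointer at ≈390, so the stop is about 2.3 mm short.

Emit:
move_arm:
  fingers: [0,0,0,0,0,0]
  travel:
    - [0,-1,0]
    - [0,-2,0]
    - [0,-2.5,0]
    - [0,-2.5,0]
    - [0,-2.5,0]
    - [0,-2.5,0]
  dr:
    - [0,0,0]
    - [0,0,0]
    - [0,0,0]
    - [0,0,0]
    - [0,0,0]
    - [0,0,0]

```text
clock: 4.75
position: [628.4, 113.8, 246.2]
ee_rot: [1.0, 0.012, 0.001, 0.001]
contact_force: [0.4, -5.4, 5.2]
gripper_width: 12.9
grasp_force: 60.8
```

Emit:
move_arm:
  fingers: [30,30,30,30,30,30,30]
  travel:
    - [0,0,0]
    - [0,0,0]
    - [0,0,0]
    - [0,0,0]
    - [0,0,-15]
    - [0,0,-35]
    - [0,0,-60]
  dr:
    - [0,0,0]
    - [0,0,0]
    - [0,0,0]
    - [0,0,0]
    - [0,0,0]
    - [0,0,0]
    - [0,0,0]

```text
clock: 5.45
position: [627.6, 115.1, 304.1]
ee_rot: [1.0, 0.012, -0.001, 0.0]
contact_force: [0.6, -0.2, 0.5]
gripper_width: 30.1
grasp_force: 0.0
```

Run:
```python
from h import *
s=arm.read_state();print(s['clock'],s['position'],s['contact_force'])
snap('wrist','w3');u=proj('w3',[657,113,44]).astype(int);print(u);crop('w3',u[0]-50,u[1]-35,u[0]+50,u[1]+40,7,'w3c')
```

```text
5.45 [627.55187278 115.08107434 304.07199963] [ 0.60487946 -0.19662185  0.49050931]
[287 182]
```

View pics/w3c.png

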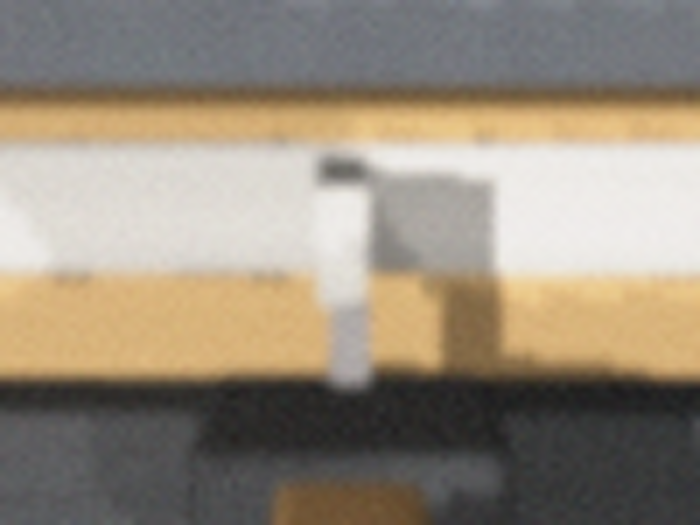

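Emit:
move_arm:
  fingers: [60,60,60,60,60,60,60,60,60,60]
  travel:
    - [-6,20,-30]
    - [-20,60,-60]
    - [-32,109,-76]
    - [-46,158,-76]
    - [-60,207,-76]
    - [-74,256,-76]
    - [-88,305,-76]
    - [-101,353,-76]
    - [-115,400,-76]
    - [-128,447,-76]
  dr:
    - [0,0,0]
    - [0,0,-0.05]
    - [0,0,-0.1]
    - [0,0,-0.15]
    - [0,0,-0.2]
    - [0,0,-0.25]
    - [0,0,-0.28]
    - [0,0,-0.28]
    - [0,0,-0.28]
    - [0,0,-0.28]

```text
clock: 6.5
position: [511.4, -330.9, 380.6]
ee_rot: [0.988, 0.152, 0.0, 0.0]
contact_force: [1.7, -0.8, 1.1]
gripper_width: 60.1
grasp_force: 0.0
```

Emit:
move_arm:
  fingers: [60,60,60]
  travel:
    - [0,0,0]
    - [0,0,0]
    - [0,0,0]
  dr:
    - [0,0,0]
    - [0,0,0]
    - [0,0,0]

```text
clock: 6.8
position: [512.4, -328.7, 380.5]
ee_rot: [0.988, 0.152, -0.0, -0.0]
contact_force: [0.9, 1.1, -0.2]
gripper_width: 60.0
grasp_force: 0.0
```

Run:
```python
from h import *
s=arm.read_state();print(s['clock'],s['position'],R.from_quat(s['ee_rot']).as_matrix().round(3))
snap('wrist','w4');u=proj('w4',[511,-335,15]).astype(int);print(u);x0,y0=u[0]-95,u[1]-75;print(x0,y0);crop('w4',x0,y0,u[0]+95,u[1]+65,4.2,'w4c')
```

```text
6.8 [ 512.38108252 -328.69921252  380.46464465] [[ 0.954  0.3   -0.   ]
 [ 0.3   -0.954  0.   ]
 [-0.    -0.    -1.   ]]
[289 193]
194 118
```

View pics/w4c.png

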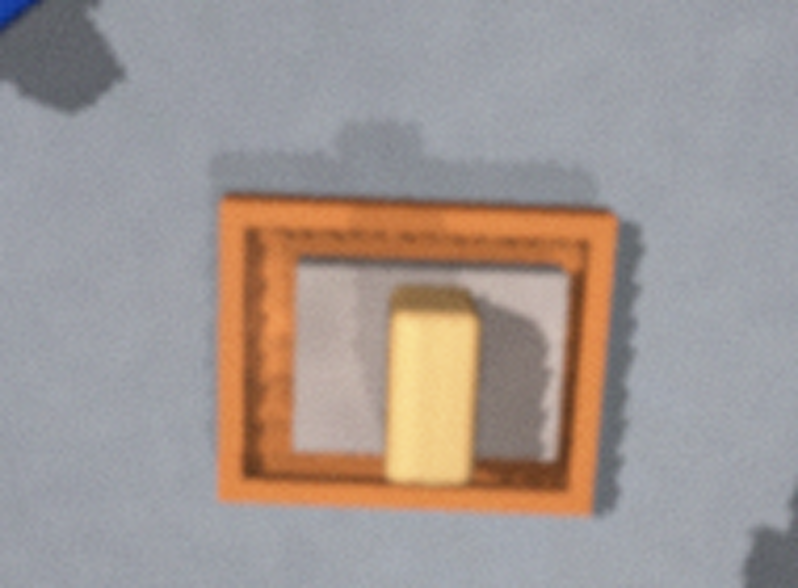

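Run:
```python
from h import *
def an(n,pts,z):
    P=np.array([onz('w4',194+x/4.2,118+y/4.2,z) for x,y in pts]); r=cv2.minAreaRect(P[:,:2].astype(np.float32))
    e=lambda i,j:P[j]-P[i]
    yv=[e(1,0),e(2,3)]; xv=[e(3,0),e(2,1)]
    print(n,P.mean(0).round(1),'ylen',[np.linalg.norm(v).round(1) for v in yv],'xlen',[np.linalg.norm(v).round(1) for v in xv],'yaw y',[np.arctan2(-v[0],v[1]).round(3) for v in yv],'yaw x',[np.arctan2(v[1],v[0]).round(3) for v in xv])
an('tray',[(220,196),(617,212),(594,515),(219,502)],15)
an('stone',[(297,262),(570,272),(553,462),(293,450)],22)
an('ridge',[(392,308),(480,312),(473,485),(388,482)],54)
```

```text
tray [ 501.6 -340.8   15. ] ylen [np.float64(94.1), np.float64(94.9)] xlen [np.float64(77.2), np.float64(76.9)] yaw y [np.float64(0.265), np.float64(0.268)] yaw x [np.float64(0.269), np.float64(0.279)]
stone [ 504.  -343.8   22. ] ylen [np.float64(64.2), np.float64(63.7)] xlen [np.float64(46.6), np.float64(47.3)] yaw y [np.float64(0.268), np.float64(0.257)] yaw x [np.float64(0.267), np.float64(0.257)]
ridge [ 504.7 -343.7   54. ] ylen [np.float64(18.9), np.float64(18.9)] xlen [np.float64(39.5), np.float64(39.4)] yaw y [np.float64(0.259), np.float64(0.268)] yaw x [np.float64(0.285), np.float64(0.286)]
```

Emit:
move_arm:
  fingers: [60,60,60,60,60,60,60,60,60]
  travel:
    - [-12,12,10]
    - [-12,12,40]
    - [-12,12,80]
    - [-12,12,115]
    - [-12,12,145]
    - [-12,12,165]
    - [-12,12,174]
    - [-12,12,174]
    - [-12,12,174]
  dr:
    - [0,0,0.04]
    - [0,0,0.04]
    - [0,0,0.04]
    - [0,0,0.04]
    - [0,0,0.04]
    - [0,0,0.04]
    - [0,0,0.04]
    - [0,0,0.04]
    - [0,0,0.04]

```text
clock: 7.75
position: [504.9, -344.3, 207.6]
ee_rot: [0.991, 0.132, 0.001, 0.001]
contact_force: [-0.2, -0.2, -0.5]
gripper_width: 60.0
grasp_force: 0.0
```

Emit:
move_arm:
  fingers: [0,0,0,0,0,0,0,0,0]
  travel:
    - [0,0,0]
    - [0,0,0]
    - [0,0,0]
    - [0,0,0]
    - [0,0,0]
    - [0,0,0]
    - [0,0,0]
    - [0,0,0]
    - [0,0,0]
  dr:
    - [0,0,0]
    - [0,0,0]
    - [0,0,0]
    - [0,0,0]
    - [0,0,0]
    - [0,0,0]
    - [0,0,0]
    - [0,0,0]
    - [0,0,0]

```text
clock: 8.65
position: [504.6, -344.3, 207.9]
ee_rot: [0.991, 0.132, 0.001, 0.0]
contact_force: [-0.7, 2.2, 5.6]
gripper_width: 18.6
grasp_force: 61.5
```

Run:
```python
from h import *
s=arm.read_state();print(s['clock'],s['position'],R.from_quat(s['ee_rot']).as_matrix().round(4),s['contact_force'],s['gripper_width'])
```

```text
8.65 [ 504.63127043 -344.33566691  207.94480302] [[ 9.652e-01  2.614e-01  1.400e-03]
 [ 2.614e-01 -9.652e-01 -7.000e-04]
 [ 1.200e-03  1.000e-03 -1.000e+00]] [-0.69731648  2.23118965  5.59977209] 18.620985216004396
```

Emit:
move_arm:
  fingers: [0,0,0,0,0,0,0]
  travel:
    - [0,0,-4]
    - [0,0,-15]
    - [0,0,-40]
    - [0,0,-70]
    - [0,0,-100]
    - [0,0,-122]
    - [0,0,-122]
  dr:
    - [0,0,0]
    - [0,0,0]
    - [0,0,0]
    - [0,0,0]
    - [0,0,0]
    - [0,0,0]
    - [0,0,0]

```text
clock: 9.35
position: [504.9, -344.8, 332.7]
ee_rot: [0.991, 0.132, 0.003, 0.002]
contact_force: [1.2, -0.7, -3.1]
gripper_width: 18.5
grasp_force: 60.5
```

Emit:
move_arm:
  fingers: [0,0,0,0,0,0,0,0,0,0]
  travel:
    - [6,-12,0]
    - [19,-40,0]
    - [37,-78,0]
    - [56,-117,0]
    - [75,-156,0]
    - [93,-195,0]
    - [108,-226,0]
    - [119,-250,0]
    - [124,-260,0]
    - [124,-260,0]
  dr:
    - [0,0,0.02]
    - [0,0,0.05]
    - [0,0,0.09]
    - [0,0,0.13]
    - [0,0,0.17]
    - [0,0,0.2]
    - [0,0,0.22]
    - [0,0,0.242]
    - [0,0,0.242]
    - [0,0,0.242]

```text
clock: 10.35
position: [556.0, -59.9, 327.4]
ee_rot: [1.0, 0.012, -0.001, 0.0]
contact_force: [-0.3, 0.1, -3.4]
gripper_width: 18.6
grasp_force: 60.3
```

Run:
```python
from h import *
s=arm.read_state();print(s['clock'],s['position'],R.from_quat(s['ee_rot']).as_matrix().round(4),s['contact_force'],s['gripper_width'])
a=snap('wrist','w5');b=snap('side','d5')
s=arm.read_state();print(s['clock'],s['position'],s['contact_force'])
u=proj('d5',[556,-61,120]).astype(int);print(u)
bb=cv2.resize(b[u[1]-60:u[1]+60,u[0]-60:u[0]+60],(420,420),interpolation=cv2.INTER_CUBIC)
aa=cv2.resize(a,(800,600))[60:,100:]
c=np.zeros((600,800,3),np.uint8);c[:420,380:]=bb;c[:,:380]=cv2.resize(a[:, 140:406],(380,600))
cv2.imwrite('pics/w5c.png',c[:,:,::-1])
```

```text
10.35 [555.98383    -59.89179611 327.41746189] [[ 0.9997  0.0244 -0.0024]
 [ 0.0244 -0.9997 -0.    ]
 [-0.0024 -0.     -1.    ]] [-0.25499531  0.14445947 -3.43117833] 18.620671491047403
10.45 [555.7716923  -61.4508939  327.80355622] [ 0.1202887  -0.30797882 -3.14941976]
[284 189]
```

View pics/w5c.png

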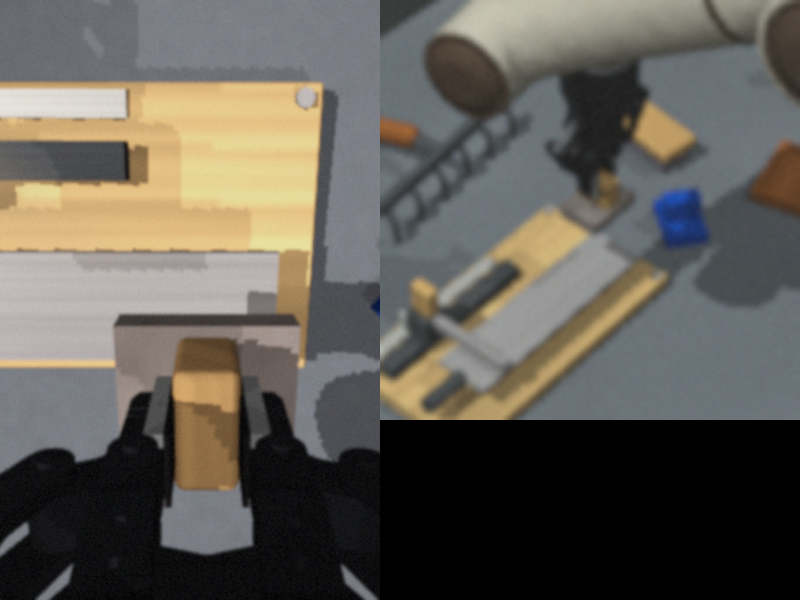

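The stone is held level above the blade. The blade's free-end corner is at (278,252), and the stone's top front corners are at (115,326) and (299,326).

Run:
```python
from h import *
k=420/600
g=lambda x,y,z:onz('w5',140+x*k,y*k,z).round(1)
print('blade corner',g(278,252,51),'other edge pt',g(5,252,51))
print('stone block top +x corners',g(115,326,142),g(299,326,142))
print('expect corner', np.array([554.6,23])+30*np.array([1,.0225])-120*np.array([-.0225,1]))
```

```text
blade corner [587.4 -96.4  51. ] other edge pt [583.9  44.4  51. ]
stone block top +x corners [577.  -28.6 142. ] [578.6 -91.3 142. ]
expect corner [587.3   -96.325]
```

Emit:
move_arm:
  fingers: [0,0,0,0,0,0,0,0]
  travel:
    - [0.5,0,8]
    - [0.5,0,25]
    - [0.5,0,45]
    - [0.5,0,60]
    - [0.5,0,68]
    - [0.5,0,71]
    - [0.5,0,72]
    - [0.5,0,72]
  dr:
    - [0,0,0]
    - [0,0,0]
    - [0,0,0]
    - [0,0,0]
    - [0,0,0]
    - [0,0,0]
    - [0,0,0]
    - [0,0,0]

```text
clock: 11.25
position: [556.9, -61.2, 257.2]
ee_rot: [1.0, 0.011, 0.001, -0.0]
contact_force: [0.5, 0.4, -2.7]
gripper_width: 18.8
grasp_force: 60.3
```

Emit:
move_arm:
  fingers: [0,0,0,0,0,0]
  travel:
    - [0,0,1]
    - [0,0,2]
    - [0,0,3]
    - [0,0,4]
    - [0,0,5]
    - [0,0,5]
  dr:
    - [0,0,0]
    - [0,0,0]
    - [0,0,0]
    - [0,0,0]
    - [0,0,0]
    - [0,0,0]

```text
clock: 11.85
position: [556.6, -61.0, 251.5]
ee_rot: [1.0, 0.011, -0.0, 0.0]
contact_force: [-0.1, -0.2, -2.7]
gripper_width: 18.6
grasp_force: 60.3
```

Emit:
move_arm:
  fingers: [0,0,0,0,0,0]
  travel:
    - [0,0,1]
    - [0,0,2]
    - [0,0,3]
    - [0,0,4]
    - [0,0,4]
    - [0,0,4]
  dr:
    - [0,0,0]
    - [0,0,0]
    - [0,0,0]
    - [0,0,0]
    - [0,0,0]
    - [0,0,0]

```text
clock: 12.45
position: [556.7, -61.0, 248.0]
ee_rot: [1.0, 0.011, 0.0, 0.0]
contact_force: [-1.6, 0.5, 2.0]
gripper_width: 18.8
grasp_force: 60.9
```

Emit:
move_arm:
  fingers: [0,0,0,0,0,0]
  travel:
    - [0,0,1]
    - [0,0,2]
    - [0,0,3]
    - [0,0,4]
    - [0,0,4]
    - [0,0,4]
  dr:
    - [0,0,0]
    - [0,0,0]
    - [0,0,0]
    - [0,0,0]
    - [0,0,0]
    - [0,0,0]

```text
clock: 13.05
position: [556.7, -61.0, 243.9]
ee_rot: [1.0, 0.011, 0.0, 0.0]
contact_force: [-2.6, 1.3, 5.2]
gripper_width: 18.5
grasp_force: 61.2
```

Emit:
move_arm:
  fingers: [0,0,0,0,0,0,0,0,0,0]
  travel:
    - [0,-3,0]
    - [0,-10,0]
    - [0,-18,0]
    - [0,-26,0]
    - [0,-34,0]
    - [0,-42,0]
    - [0,-50,0]
    - [0,-58,0]
    - [0,-66,0]
    - [0,-74,0]
  dr:
    - [0,0,0]
    - [0,0,0]
    - [0,0,0]
    - [0,0,0]
    - [0,0,0]
    - [0,0,0]
    - [0,0,0]
    - [0,0,0]
    - [0,0,0]
    - [0,0,0]

```text
clock: 14.05
position: [555.2, 13.2, 244.0]
ee_rot: [1.0, 0.011, 0.0, 0.0]
contact_force: [-0.5, -4.3, 4.9]
gripper_width: 18.5
grasp_force: 61.4
```

Emit:
move_arm:
  fingers: [0,0,0,0,0,0,0,0,0,0]
  travel:
    - [0,-7,0]
    - [0,-14,0]
    - [0,-21,0]
    - [0,-28,0]
    - [0,-35,0]
    - [0,-42,0]
    - [0,-48,0]
    - [0,-52,0]
    - [0,-53,0]
    - [0,-53,0]
  dr:
    - [0,0,0]
    - [0,0,0]
    - [0,0,0]
    - [0,0,0]
    - [0,0,0]
    - [0,0,0]
    - [0,0,0]
    - [0,0,0]
    - [0,0,0]
    - [0,0,0]

```text
clock: 15.05
position: [553.8, 66.3, 243.7]
ee_rot: [1.0, 0.011, 0.0, -0.0]
contact_force: [0.0, -2.8, 5.3]
gripper_width: 18.6
grasp_force: 61.4
```

Run:
```python
from h import *
s=arm.read_state();print(s['clock'],s['position'],s['contact_force'])
a=snap('wrist','w6');b=snap('side','d6')
u=proj('d6',[570,70,60]).astype(int)
c=np.zeros((600,800,3),np.uint8);c[:420,380:]=cv2.resize(b[u[1]-50:u[1]+50,u[0]-50:u[0]+50],(420,420),interpolation=cv2.INTER_CUBIC);c[:,:380]=cv2.resize(a[80:380, 185:375],(380,600),interpolation=cv2.INTER_CUBIC)
cv2.imwrite('pics/w6c.png',c[:,:,::-1])
```

```text
15.05 [553.76747589  66.28492288 243.68896633] [ 0.04966914 -2.75640783  5.32069211]
```

View pics/w6c.png

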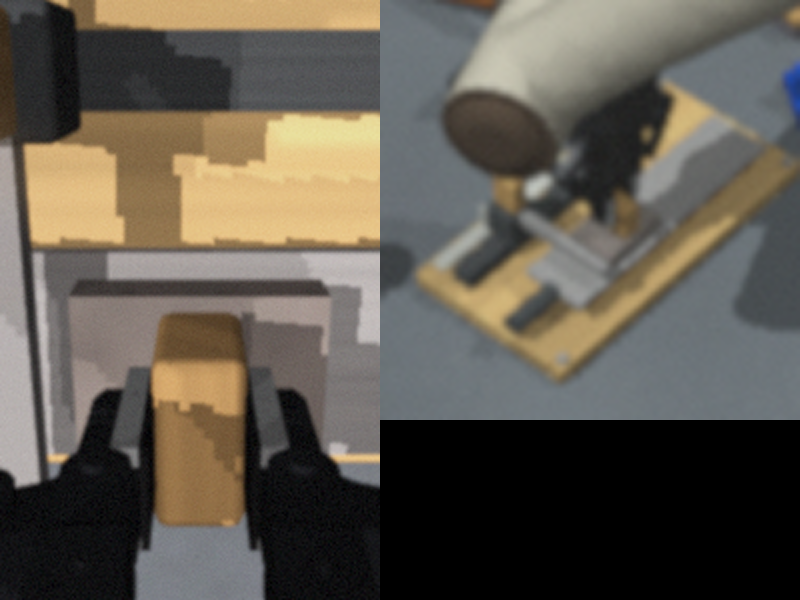

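The stone's left edge is at x≈70 and the arm's face at ≈35, at about 4 px/mm. That leaves a gap of roughly 9 mm, so I sweep back.

Emit:
move_arm:
  fingers: [0,0,0,0,0,0,0,0,0,0]
  travel:
    - [0,3,0]
    - [0,10,0]
    - [0,18,0]
    - [0,26,0]
    - [0,34,0]
    - [0,42,0]
    - [0,50,0]
    - [0,58,0]
    - [0,66,0]
    - [0,74,0]
  dr:
    - [0,0,0]
    - [0,0,0]
    - [0,0,0]
    - [0,0,0]
    - [0,0,0]
    - [0,0,0]
    - [0,0,0]
    - [0,0,0]
    - [0,0,0]
    - [0,0,0]

```text
clock: 16.15
position: [555.5, -8.4, 243.7]
ee_rot: [1.0, 0.011, 0.0, -0.0]
contact_force: [0.9, 5.0, 5.3]
gripper_width: 18.3
grasp_force: 61.5
```

Emit:
move_arm:
  fingers: [0,0,0,0,0,0,0,0,0,0]
  travel:
    - [0,7,0]
    - [0,14,0]
    - [0,21,0]
    - [0,28,0]
    - [0,35,0]
    - [0,42,0]
    - [0,49,0]
    - [0,53,0]
    - [0,54,0]
    - [0,54,0]
  dr:
    - [0,0,0]
    - [0,0,0]
    - [0,0,0]
    - [0,0,0]
    - [0,0,0]
    - [0,0,0]
    - [0,0,0]
    - [0,0,0]
    - [0,0,0]
    - [0,0,0]

```text
clock: 17.15
position: [556.5, -62.4, 243.7]
ee_rot: [1.0, 0.011, -0.0, 0.0]
contact_force: [-0.6, 2.2, 4.9]
gripper_width: 18.8
grasp_force: 61.4
```

Emit:
move_arm:
  fingers: [0,0,0]
  travel:
    - [0,0,0]
    - [0,0,0]
    - [0,0,0]
  dr:
    - [0,0,0]
    - [0,0,0]
    - [0,0,0]

```text
clock: 17.45
position: [556.5, -62.3, 243.7]
ee_rot: [1.0, 0.011, -0.0, 0.0]
contact_force: [0.2, 0.1, 5.0]
gripper_width: 18.8
grasp_force: 61.4
```

Emit:
move_arm:
  fingers: [0,0,0,0,0,0,0]
  travel:
    - [0,0,-4]
    - [0,0,-12]
    - [0,0,-28]
    - [0,0,-50]
    - [0,0,-72]
    - [0,0,-88]
    - [0,0,-88]
  dr:
    - [0,0,0]
    - [0,0,0]
    - [0,0,0]
    - [0,0,0]
    - [0,0,0]
    - [0,0,0]
    - [0,0,0]

```text
clock: 18.15
position: [556.5, -62.0, 333.1]
ee_rot: [1.0, 0.011, 0.001, -0.0]
contact_force: [0.9, 0.4, -2.9]
gripper_width: 18.7
grasp_force: 60.4
```

Run:
```python
from h import *
s=arm.read_state();M=R.from_quat(s['ee_rot']).as_matrix();print(s['clock'],s['position'],M.round(4),M.T@(np.array([502,-341.2,330])-s['position']))
```

```text
18.15 [556.48394898 -61.99293799 333.07432368] [[ 9.998e-01  2.210e-02  1.900e-03]
 [ 2.210e-02 -9.998e-01  6.000e-04]
 [ 1.900e-03 -6.000e-04 -1.000e+00]] [-60.65271891 277.93510884   2.80331915]
```

Emit:
move_arm:
  fingers: [0,0,0,0,0,0,0,0,0,0]
  travel:
    - [-3,14,0]
    - [-10,46,0]
    - [-19,86,0]
    - [-28,127,0]
    - [-37,168,0]
    - [-45,208,0]
    - [-52,240,0]
    - [-58,266,0]
    - [-60.5,278,0]
    - [-60.5,278,0]
  dr:
    - [0,0,-0.02]
    - [0,0,-0.05]
    - [0,0,-0.09]
    - [0,0,-0.13]
    - [0,0,-0.17]
    - [0,0,-0.2]
    - [0,0,-0.23]
    - [0,0,-0.246]
    - [0,0,-0.246]
    - [0,0,-0.246]

```text
clock: 19.15
position: [501.4, -342.3, 329.6]
ee_rot: [0.991, 0.132, -0.002, -0.001]
contact_force: [-0.3, 0.3, -3.3]
gripper_width: 18.8
grasp_force: 60.3
```

Emit:
move_arm:
  fingers: [0,0,0]
  travel:
    - [0,0,20]
    - [0,0,40]
    - [0,0,40]
  dr:
    - [0,0,0]
    - [0,0,0]
    - [0,0,0]

```text
clock: 19.45
position: [501.2, -339.6, 287.8]
ee_rot: [0.991, 0.134, -0.004, -0.003]
contact_force: [-0.3, 0.9, -3.5]
gripper_width: 18.9
grasp_force: 60.2
```

Run:
```python
from h import *
s=arm.read_state();M=R.from_quat(s['ee_rot']).as_matrix();print(s['clock'],s['position'],M.round(4),M.T@(np.array([502,-341.2,212])-s['position']))
```

```text
19.45 [ 501.23303904 -339.56360497  287.77617066] [[ 0.9642  0.2649 -0.008 ]
 [ 0.265  -0.9642  0.0045]
 [-0.0065 -0.0065 -1.    ]] [ 0.7969916   2.27216533 75.75946229]
```

Emit:
move_arm:
  fingers: [0,0,0,0,0,0,0,0]
  travel:
    - [0,0,15]
    - [0,0,35]
    - [0,0,52]
    - [0,0,63]
    - [0,0,70]
    - [0,0,74]
    - [0,0,74]
    - [0,0,74]
  dr:
    - [0,0,0]
    - [0,0,0]
    - [0,0,0]
    - [0,0,0]
    - [0,0,0]
    - [0,0,0]
    - [0,0,0]
    - [0,0,0]

```text
clock: 20.25
position: [502.6, -341.3, 218.4]
ee_rot: [0.991, 0.134, 0.001, 0.0]
contact_force: [0.5, 0.5, -2.5]
gripper_width: 18.8
grasp_force: 60.4
```

Emit:
move_arm:
  fingers: [0,0,0,0]
  travel:
    - [0,0,1]
    - [0,0,2]
    - [0,0,3]
    - [0,0,3]
  dr:
    - [0,0,0]
    - [0,0,0]
    - [0,0,0]
    - [0,0,0]

```text
clock: 20.65
position: [502.3, -341.3, 214.6]
ee_rot: [0.991, 0.134, -0.0, -0.0]
contact_force: [-0.1, -0.0, -3.4]
gripper_width: 18.3
grasp_force: 60.4
```

Emit:
move_arm:
  fingers: [0,0,0,0,0,0,0,0]
  travel:
    - [0,0,1]
    - [0,0,2]
    - [0,0,3]
    - [0,0,4]
    - [0,0,5]
    - [0,0,6]
    - [0,0,6.5]
    - [0,0,6.5]
  dr:
    - [0,0,0]
    - [0,0,0]
    - [0,0,0]
    - [0,0,0]
    - [0,0,0]
    - [0,0,0]
    - [0,0,0]
    - [0,0,0]

```text
clock: 21.45
position: [502.3, -341.3, 208.1]
ee_rot: [0.991, 0.134, -0.0, -0.0]
contact_force: [0.8, 0.3, -2.3]
gripper_width: 18.6
grasp_force: 60.5
```

Emit:
move_arm:
  fingers: [0,0,0,0]
  travel:
    - [0,0,0.5]
    - [0,0,1]
    - [0,0,1]
    - [0,0,1]
  dr:
    - [0,0,0]
    - [0,0,0]
    - [0,0,0]
    - [0,0,0]

```text
clock: 21.85
position: [502.3, -341.3, 207.9]
ee_rot: [0.991, 0.134, 0.0, 0.0]
contact_force: [-1.6, 1.6, 4.6]
gripper_width: 18.6
grasp_force: 61.2
```

Firm contact with the tray floor; I release and rise.

Emit:
move_arm:
  fingers: [24,30,40,40,40,40,40,40,40,40]
  travel:
    - [0,0,0]
    - [0,0,0]
    - [0,0,0]
    - [0,0,-1]
    - [0,0,-5]
    - [0,0,-20]
    - [0,0,-45]
    - [0,0,-80]
    - [0,0,-120]
    - [0,0,-170]
  dr:
    - [0,0,0]
    - [0,0,0]
    - [0,0,0]
    - [0,0,0]
    - [0,0,0]
    - [0,0,0]
    - [0,0,0]
    - [0,0,0]
    - [0,0,0]
    - [0,0,0]

```text
clock: 22.85
position: [501.8, -341.0, 377.6]
ee_rot: [0.991, 0.134, -0.001, -0.001]
contact_force: [0.1, -0.4, -0.5]
gripper_width: 40.0
grasp_force: 0.0
```

Run:
```python
from h import *
s=arm.read_state();print(s['clock'],s['position'],s['contact_force'],s['gripper_width'])
im=snap('wrist','w7')
# stone & tray check by colour: ridge-top blob and tray-orange blob
hsv=cv2.cvtColor(im,cv2.COLOR_RGB2HSV)
u=proj('w7',[501.6,-340.8,15]);print(u)
for n,lo,hi,z in(('tray',(5,120,60),(16,255,255),15),('ridge',(17,70,120),(28,255,255),54),):
    m=cv2.inRange(hsv,lo,hi);N,L,S,C=cv2.connectedComponentsWithStats(m)
    for i in range(1,N):
        if S[i,4]>150 and np.hypot(*(C[i]-u))<80:
            r=cv2.minAreaRect(np.argwhere(L==i)[:,::-1].astype(np.float32));P=np.array([onz('w7',*p,z) for p in cv2.boxPoints(r)]);print(n,S[i],P.mean(0).round(1),np.linalg.norm(P[0]-P[1]).round(1),np.linalg.norm(P[1]-P[2]).round(1))
```

```text
22.85 [ 501.79669432 -341.01422188  377.57853631] [ 0.06195201 -0.43582675 -0.465484  ] 39.96148198131638
[284.57329492 190.74564834]
tray [ 236  152   97   75 3639] [ 502.  -340.1   15. ] 76.2 93.4
ridge [275 174  22  46 839] [ 505.  -340.8   54. ] 18.4 41.3
```

```bash
python3 -c "
from bench import arm
print(arm.job_done())"
```

```text
the job is handed in; nothing more can be done
None
```

The job is handed in at about 23 s of the 72 s allowed. The stop was drawn to about 0.8 mm from its mark, the blade was honed out to about 9 mm from the stop and back with the bed sunk about half way (estimated from force and height), and the stone is back flat in its tray. The hand-in reported no pass or fail.

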